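Find the fullest kitchen tin by weight and hold it up

ROBOT

A 6-joint arm with a two-finger parallel gripper is mounted at the origin on the work surface. World frame = base frame: x ahead of the robot, y to its left, z up, the work surface at z = 0. Lengths are in m, angles in degrees, forces in N, time in s.
With the tool pointing down it reaches from about 0.35 to 0.875 m from the base axis. Payload 4.2 kg.
Tool frame: the origin (TCP) lies at the very end of the fingers, on their centre line; the grasp point (between the pads) lies 19 mm behind it; z points along the fingers, y is the line along which they close (so a half turn about z gives the same grasp; the last joint's range is limited). The gripper opens to 87 mm and grips with 3 to 60 N. Pads are 19 mm wide; open, the fingers measure 117 mm over their backs; the gripper's body (75 mm by 190 mm) begins 51 mm behind the grasp point.
Start: joints at [-60.871, 22.042, 0.453, 0, -68.411, -14.817], TCP at [0.155, -0.606, 0.223] pointing down, gripper open.
Joint ranges: [-179.83, 179.83], [-69.29, 118.12], [-61.27, 80.66], [-181.25, 117.63], [-171.15, -9.14], [-177.46, 177.46]. Speed limits (degrees/s): [159.86, 159.86, 180, 180, 180, 180].

INTERFACE

Orientations are given as a 3x3 rotation matrix whose columns are the frame's x, y, z axes.
In Python, from station import sense, cams, r gives the robot as it stands. The module is installed in compiled form; this text tells all that it offers.
- The arm moves only by the tool step_arm, never from a script. Its argument "targets" is text: rows parted by semicolons, each of 4 numbers parted by spaces: the shift along the tool's x, y, z in cm, then the turn about the tool's z in degrees. In form: x y z turn; .... A call has 1 to 12 rows; each row shifts and turns the commanded pose from where the row before left it, along the tool's axes as they then stand; what a row does not reach is not made up. A row lasts 1/12 s, in which the tool goes at most 41.7 mm and 7.16 degrees, less where a joint would pass 70% of its speed; a pose out of reach is approached as far as the arm can. A call with a gripper value outside its range is refused whole. "claw" is the finger opening in cm, from 0 to 8.7, set as the call begins (left out, the last holds). The fingers move at their own pace and stop on an object; the grip force is fixed at half the most. Time passes only in rows, so rows that do not move let the fingers close. It gives the time, the measured TCP pose, the force, the opening and the grip force at its end, in the units of the state.
- sense(): the state, without advancing time (a new reading comes with each control period).
- cams.capture(name): name is "scene" or "top" or "wrist"; returns a dict with "frame" (384x512x3 uint8, blue, green, red), "vertical_fov" (degrees; the focal length in pixels is half the picture's height over the tangent of half this angle, whatever the lens; pixels are square), "cx", "cy" (the principal point, pixels), "eye" and "rotation" of the camera in the world; the wrist camera has in their place "tool_from_camera" (4x4, takes a point from camera to tool coordinates, whose origin is the TCP and whose axes are the flange's). Camera axes: x right, y down, z forward; pixel columns grow to the right and rows downward; lengths in m; the calibration is good to about 2 mm. A picture is of the moment at which its call begins: read the wrist's pose just before it. There is no depth.
- r.finish_job(): hands the job in; it is judged then, once.
The state is a dict: "time_s": time; "joints": joint angles; "joint_velocities": joint speeds; "effort": joint torques, N m; "tcp_pos": TCP position; "ee_rot": TCP orientation; "wrist_force": force on the tool from outside, world axes, zero at the start; "moment": the same for the moment, N m; "gripper_width": opening from 0.0 (shut) to 1.0 (fully open); "gripper_force": force on a finger pad.
Only numpy, scipy, OpenCV 4.12 (cv2) and the standard library are available. Lean on these libraries where they do the work, as an engineer would, in place of code of your own. Each camera call takes 0.05 s, during which the arm holds its last target. There are 200 camera calls.

TASK

The lids of the three identical small white tins were only set on loosely: before you lift any tin, press its lid fully home. Then heft the tins to find the heaviest, keeping them upright and setting the others down again on the worktop rather than dropping them, and leave the other things where they are. Finish while holding the heaviest tin up above where the tins stood for me to take, upright and still, at least 12 cm clear of the worktop: do not put it down or let go.

Things in the scene. Friction and masses are not known exactly. Their poses are not given: they have to be found in the camera images.
- tin_a: One of three outwardly identical white enamelled tins, straight-sided, round, 66 mm in diameter; wall 88 mm high, 98 mm in all with the lid home. Origin: centre of the underside (z = 0 on the worktop); z is its axis. With its hidden contents it weighs 0.15 to 0.55 kg; the heaviest is over 0.12 kg heavier than the next. The letter tells neither place nor weight. Stands loose.
- tin_b: One of three outwardly identical white enamelled tins, straight-sided, round, 66 mm in diameter; wall 88 mm high, 98 mm in all with the lid home. Origin: centre of the underside (z = 0 on the worktop); z is its axis. With its hidden contents it weighs 0.15 to 0.55 kg; the heaviest is over 0.12 kg heavier than the next. The letter tells neither place nor weight. Stands loose.
- tin_c: One of three outwardly identical white enamelled tins, straight-sided, round, 66 mm in diameter; wall 88 mm high, 98 mm in all with the lid home. Origin: centre of the underside (z = 0 on the worktop); z is its axis. With its hidden contents it weighs 0.15 to 0.55 kg; the heaviest is over 0.12 kg heavier than the next. The letter tells neither place nor weight. Stands loose.
- lid_a (a joint): How far the bamboo lid of tin_a stands proud, in m: 0 = fully home (lid seated on the tin's rim), 0.014 = as far up as it goes. The lid is a flat bamboo disc, 64 mm in diameter, 10 mm thick, on a pale silicone plug: it slides only along the tin's axis, stays where it is left and takes about 6 N to push. At the start it stands 5 to 12 mm proud.
- lid_a_top (a point): Centre of the flat top face of the lid of tin_a: 98 mm above the tin's foot with the lid home, higher by the lid's proud distance before.
- lid_b (a joint): How far the bamboo lid of tin_b stands proud, in m: 0 = fully home (lid seated on the tin's rim), 0.014 = as far up as it goes. The lid is a flat bamboo disc, 64 mm in diameter, 10 mm thick, on a pale silicone plug: it slides only along the tin's axis, stays where it is left and takes about 6 N to push. At the start it stands 5 to 12 mm proud.
- lid_b_top (a point): Centre of the flat top face of the lid of tin_b: 98 mm above the tin's foot with the lid home, higher by the lid's proud distance before.
- lid_c (a joint): How far the bamboo lid of tin_c stands proud, in m: 0 = fully home (lid seated on the tin's rim), 0.014 = as far up as it goes. The lid is a flat bamboo disc, 64 mm in diameter, 10 mm thick, on a pale silicone plug: it slides only along the tin's axis, stays where it is left and takes about 6 N to push. At the start it stands 5 to 12 mm proud.
- lid_c_top (a point): Centre of the flat top face of the lid of tin_c: 98 mm above the tin's foot with the lid home, higher by the lid's proud distance before.
- spice_jar: Bystander: small amber glass spice jar with steel cap, 40 mm in diameter, 85 mm tall, loose, standing between two tins. Origin: centre of its foot.
- egg_cup: Bystander: white china egg cup, 40 mm in diameter, 58 mm tall, loose, standing between two tins. Origin: centre of its foot.
- teaspoon: Bystander: steel teaspoon, 140 mm long, lying flat, loose, beyond the tins on the right. Origin: its underside, near the middle; x runs along it.
- mug: Bystander: blue mug, 80 mm in diameter, 90 mm tall, loose, beyond the tins; handle on its own +y side. Origin: centre of its foot.
- bowl: Bystander: white bowl, 120 mm in diameter, 55 mm tall, loose, beyond the tins. Origin: centre of its foot.
- honey_jar: Bystander: amber jar with paper label and brass cap, 68 mm in diameter, 90 mm tall, loose, beyond the tins on the left. Origin: centre of its foot.

How it is judged (in metres and radians):
On the way:
1. all three lids are pressed home (within 2 mm) (value of joint each of lid_a, lid_b, lid_c below 0.002 m), for 0.2 s.
At the end, for the whole second after the job is handed in: Heaviest tin in the fingers, foot over 10 cm up, within 14 degrees of upright, still, touching nothing, x under 0.72, y within 0.42; the others upright, still, untouched on the worktop, each bearing on it under 3.6 N (only the two lighter do); all lids home within 2 mm (all of step 1 and (((height (world z) of tin_a above 0.1 m and world x of tin_a below 0.72 m and world y of tin_a between -0.42 and 0.42 m and angle between tin_a's own z axis and vertical below 0.25 rad and linear speed of tin_a below 0.02 m/s and contact force between the fingers and tin_a above 4 N and contact force between tin_a and spice_jar below 0.2 N and contact force between tin_a and egg_cup below 0.2 N and contact force between tin_a and teaspoon below 0.2 N and contact force between tin_a and mug below 0.2 N and contact force between tin_a and bowl below 0.2 N and contact force between tin_a and honey_jar below 0.2 N and contact force between tin_a and table below 0.2 N and contact force between tin_a and tin_b below 0.2 N and contact force between tin_a and tin_c below 0.2 N) and (angle between tin_b's own z axis and vertical below 0.1 rad and height (world z) of tin_b between -0.006 and 0.006 m and linear speed of tin_b below 0.02 m/s and contact force between tin_b and table between 0.5 and 3.6 N and contact force between each of the arm, the fingers and tin_b below 0.2 N) and (angle between tin_c's own z axis and vertical below 0.1 rad and height (world z) of tin_c between -0.006 and 0.006 m and linear speed of tin_c below 0.02 m/s and contact force between tin_c and table between 0.5 and 3.6 N and contact force between each of the arm, the fingers and tin_c below 0.2 N)) or ((height (world z) of tin_b above 0.1 m and world x of tin_b below 0.72 m and world y of tin_b between -0.42 and 0.42 m and angle between tin_b's own z axis and vertical below 0.25 rad and linear speed of tin_b below 0.02 m/s and contact force between the fingers and tin_b above 4 N and contact force between tin_b and spice_jar below 0.2 N and contact force between tin_b and egg_cup below 0.2 N and contact force between tin_b and teaspoon below 0.2 N and contact force between tin_b and mug below 0.2 N and contact force between tin_b and bowl below 0.2 N and contact force between tin_b and honey_jar below 0.2 N and contact force between tin_b and table below 0.2 N and contact force between tin_b and tin_a below 0.2 N and contact force between tin_b and tin_c below 0.2 N) and (angle between tin_a's own z axis and vertical below 0.1 rad and height (world z) of tin_a between -0.006 and 0.006 m and linear speed of tin_a below 0.02 m/s and contact force between tin_a and table between 0.5 and 3.6 N and contact force between each of the arm, the fingers and tin_a below 0.2 N) and (angle between tin_c's own z axis and vertical below 0.1 rad and height (world z) of tin_c between -0.006 and 0.006 m and linear speed of tin_c below 0.02 m/s and contact force between tin_c and table between 0.5 and 3.6 N and contact force between each of the arm, the fingers and tin_c below 0.2 N)) or ((height (world z) of tin_c above 0.1 m and world x of tin_c below 0.72 m and world y of tin_c between -0.42 and 0.42 m and angle between tin_c's own z axis and vertical below 0.25 rad and linear speed of tin_c below 0.02 m/s and contact force between the fingers and tin_c above 4 N and contact force between tin_c and spice_jar below 0.2 N and contact force between tin_c and egg_cup below 0.2 N and contact force between tin_c and teaspoon below 0.2 N and contact force between tin_c and mug below 0.2 N and contact force between tin_c and bowl below 0.2 N and contact force between tin_c and honey_jar below 0.2 N and contact force between tin_c and table below 0.2 N and contact force between tin_c and tin_a below 0.2 N and contact force between tin_c and tin_b below 0.2 N) and (angle between tin_a's own z axis and vertical below 0.1 rad and height (world z) of tin_a between -0.006 and 0.006 m and linear speed of tin_a below 0.02 m/s and contact force between tin_a and table between 0.5 and 3.6 N and contact force between each of the arm, the fingers and tin_a below 0.2 N) and (angle between tin_b's own z axis and vertical below 0.1 rad and height (world z) of tin_b between -0.006 and 0.006 m and linear speed of tin_b below 0.02 m/s and contact force between tin_b and table between 0.5 and 3.6 N and contact force between each of the arm, the fingers and tin_b below 0.2 N)))); the arm keeps its last pose, push and grip.
It fails at once if a tin was lifted while its lid still stood proud ((height (world z) of tin_a above 0.02 m and value of joint lid_a above 0.004 m) or (height (world z) of tin_b above 0.02 m and value of joint lid_b above 0.004 m) or (height (world z) of tin_c above 0.02 m and value of joint lid_c above 0.004 m)).
It fails at once if a tin was tipped more than 35 degrees (angle between any of tin_a, tin_b, tin_c's own z axis and vertical above 0.61 rad).
It fails at once if a tin was dropped from more than 3 cm ((height (world z) of tin_a above 0.03 m and contact force between the fingers and tin_a below 0.05 N) or (height (world z) of tin_b above 0.03 m and contact force between the fingers and tin_b below 0.05 N) or (height (world z) of tin_c above 0.03 m and contact force between the fingers and tin_c below 0.05 N)).
It fails at once if another thing on the worktop was pushed more than 3 cm (distance of any of spice_jar, egg_cup, teaspoon, mug, bowl, honey_jar from where it was at the start of the episode above 0.03 m).
It also fails if it takes over 72 s, if anything falls off the work surface, if the arm or the gripper's body presses on something with over 40 N, if the wrist force passes 120 N, or if a joint passes its speed limit or range.

## Working session

There is one attempt and no reset: what is moved stays moved. The work goes in short steps, Python scripts to look and compute and a tool call to move; the robot and the scene stay as the last step left them, time stands still between calls to the robot, and variables do not carry over. Pictures are saved under pics/ and viewed, at most 10 in all, crops included, and the job is handed in when it is done.

Besides the shell and the picture viewer there is one more tool, called after "Call:" as a command line: name --argument value ..., lists and objects as JSON in quotes. step_arm: Moves the arm, as the interface text tells. Its arguments: {"type":"object","properties":{"targets":{"type":"string"},"claw":{"type":"number"}},"required":["targets"]}

```bash
mkdir -p pics; python3 - <<'E'
from station import sense,cams,r
import cv2,numpy as np
s=sense();print(s)
for n in("scene","top"):
    c=cams.capture(n);cv2.imwrite(f"pics/{n}0.png",c["frame"])
    print(n,{k:np.round(v,4).tolist() for k,v in c.items() if k!="frame"})
c=cams.capture("wrist");print(c["tool_from_camera"],c["vertical_fov"],c["cx"],c["cy"])
E
```

```text
{'time_s': 0.0, 'joints': array([-6.08701791e+01,  2.20906802e+01,  3.80944175e-01, -2.98745083e-02,
       -6.84094645e+01, -1.48155392e+01]), 'joint_velocities': array([-0.02010944, -0.03878926,  0.02137039, -0.02278075,  0.01987766,
        0.04635723]), 'effort': array([ 1.41848082e-03, -3.90661919e+01,  1.87402439e+01,  4.21969593e+00,
        1.10295473e-02, -1.91135400e-04]), 'tcp_pos': array([ 0.1543958 , -0.60502272,  0.2214661 ]), 'ee_rot': array([[-9.69001658e-01, -2.47053515e-01, -5.89210993e-04],
       [-2.47054210e-01,  9.68999485e-01,  2.05327117e-03],
       [ 6.36772875e-05,  2.13519022e-03, -9.99997718e-01]]), 'wrist_force': array([ 0.11486156, -0.20784001,  0.32787749]), 'moment': array([-0.04717641, -0.03067359,  0.03633019]), 'gripper_force': 0.0, 'gripper_width': 0.9995326534729316}
scene {'vertical_fov': 53.419, 'cx': 252.5158, 'cy': 194.9725, 'eye': [1.2421, 0.31, 0.7106], 'rotation': [[-0.4067, 0.598, -0.6906], [0.9134, 0.2546, -0.3175], [-0.0141, -0.76, -0.6498]]}
top {'vertical_fov': 47.5546, 'cx': 255.2871, 'cy': 197.7507, 'eye': [0.5217, 0.0238, 1.2578], 'rotation': [[-0.0128, -0.9993, 0.0347], [-0.9998, 0.0122, -0.0183], [0.0178, -0.0349, -0.9992]]}
[[-1.08251690e-03 -9.58628165e-01 -2.84659216e-01  7.78790516e-02]
 [ 9.99999151e-01 -8.31392161e-04 -1.00302406e-03 -6.80232310e-04]
 [ 7.24863675e-04 -2.84660060e-01  9.58628252e-01 -1.62196108e-01]
 [ 0.00000000e+00  0.00000000e+00  0.00000000e+00  1.00000000e+00]] 67.56833598566551 256.26801723757256 192.1192136199822
```

View pics/top0.png

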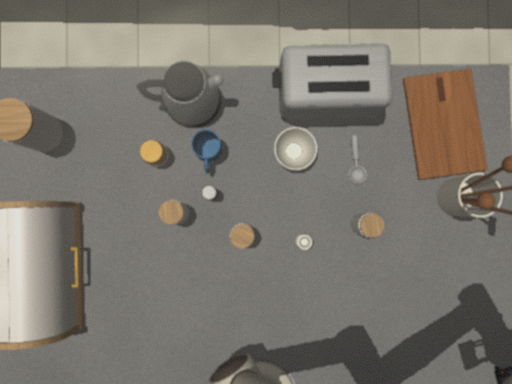

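View pics/scene0.png

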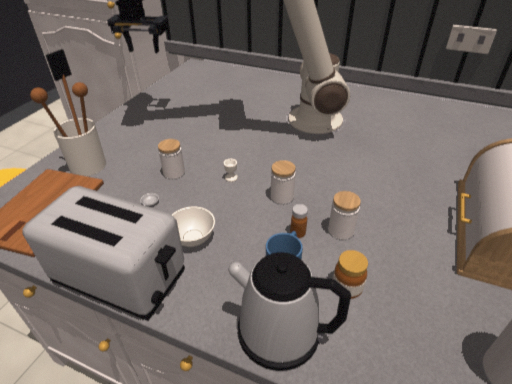

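The top view shows lids at about (171,212), (242,236), (371,225), with the spice jar at (209,192), egg cup at (304,242) and mug at (206,146). In the scene view the lids are near (345,201), (283,169), (170,147).

```bash
cat > h.py <<'E'
from station import sense,cams,r
import cv2,numpy as np
def ray(c,u,v):
    f=c["frame"].shape[0]/2/np.tan(np.radians(c["vertical_fov"]/2))
    d=np.array([(u-c["cx"])/f,(v-c["cy"])/f,1.])
    return c["eye"],c["rotation"]@(d/np.linalg.norm(d))
def plane(c,u,v,z):
    o,d=ray(c,u,v);return o+d*(z-o[2])/d[2]
def tri(a,b):
    A=np.zeros((3,3));y=np.zeros(3);
    for o,d in(a,b):
        P=np.eye(3)-np.outer(d,d);A+=P;y+=P@o
    p=np.linalg.solve(A,y)
    return p,[np.linalg.norm((np.eye(3)-np.outer(d,d))@(p-o)) for o,d in(a,b)]
def lids(c,seeds,R=22):
    hsv=cv2.cvtColor(c["frame"],cv2.COLOR_BGR2HSV)
    m=cv2.inRange(hsv,(5,75,70),(25,200,255));out=[]
    for u,v in seeds:
        w=np.zeros_like(m);cv2.circle(w,(u,v),R,255,-1)
        cs,_=cv2.findContours(m&w,cv2.RETR_EXTERNAL,cv2.CHAIN_APPROX_NONE)
        k=max(cs,key=cv2.contourArea);out.append(cv2.fitEllipse(cv2.convexHull(k)))
    return out,m
E
python3 - <<'E'
from h import *
t=cams.capture("top");s=cams.capture("scene")
lt,mt=lids(t,[(171,212),(242,236),(371,225)]);ls,ms=lids(s,[(345,201),(283,169),(170,147)])
for a,b in zip(lt,ls):
    print(np.round(a[0]+a[1],1),np.round(b[0]+b[1],1),plane(t,*a[0],.106).round(4),plane(s,*b[0],.106).round(4),tri(ray(t,*a[0]),ray(s,*b[0])))
for n,(u,v,z) in dict(spice=(209,192,.085),egg=(304,242,.058),mug=(206,146,.09),honey=(152,152,.09),bowl=(295,149,.055),spoon=(357,174,.01)).items(): print(n,plane(t,u,v,z).round(3))
v=np.hstack([cv2.resize(t["frame"][170:270,140:400],None,fx=3,fy=3)]);cv2.imwrite("pics/m.png",np.vstack([v,cv2.cvtColor(cv2.resize(mt[170:270,140:400],None,fx=3,fy=3),cv2.COLOR_GRAY2BGR)])[:600])
E
```

```text
[170.6 212.   23.6  24.1] [346.4 200.5  19.8  27.5] [0.5268 0.2262 0.106 ] [0.5301 0.2288 0.106 ] (array([0.52656017, 0.22758204, 0.10264093]), [np.float64(0.0008393245266540717), np.float64(0.0008393245266540004)])
[241.7 236.   23.5  23.8] [283.  168.1  16.9  23.8] [0.4613 0.0399 0.106 ] [0.4676 0.0444 0.106 ] (array([0.4606021 , 0.04094982, 0.10026007]), [np.float64(0.0009999853175437464), np.float64(0.0009999853175437087)])
[371.9 225.   23.1  23.2] [168.7 145.6  14.2  22.6] [ 0.4855 -0.3055  0.106 ] [ 0.494  -0.2976  0.106 ] (array([ 0.48468584, -0.30665907,  0.09827302]), [np.float64(0.001180630461063616), np.float64(0.0011806304610635992)])
spice [0.579 0.127 0.085]
egg [ 0.44  -0.131  0.058]
mug [0.703 0.133 0.09 ]
honey [0.688 0.278 0.09 ]
bowl [ 0.698 -0.11   0.055]
spoon [ 0.63  -0.293  0.01 ]
```

View pics/m.png

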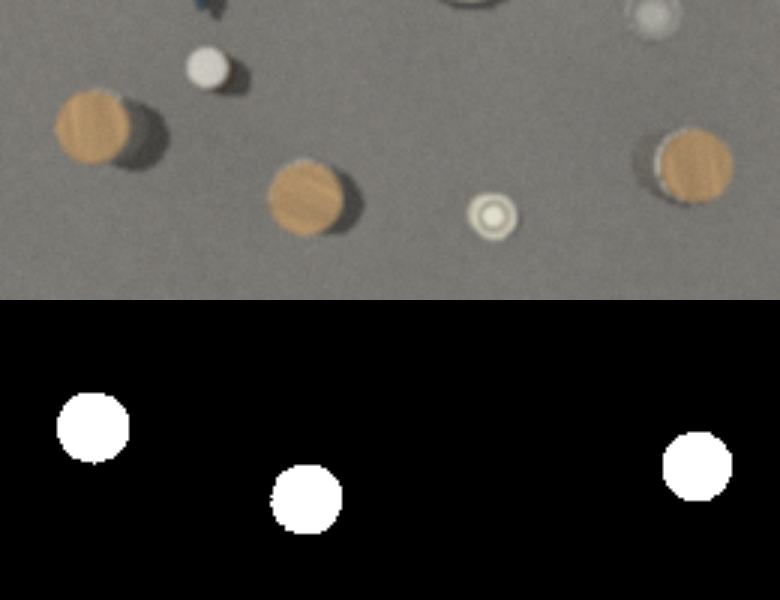

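Call:
step_arm --targets "0 0 0 7; -0.5 2 0 7; -1.5 3.5 0 0; -2 3.5 0 0; -2.5 3 0 0; -3 3 0 0; -3 3 0 0; -3 3 0 0; -3 3 0 0; -3 2 0 0; -3 1 0 0; -3 0.5 0 0" --claw 0

```text
time_s: 1.25
tcp_pos: [0.4247, -0.3288, 0.2232]
ee_rot: [[-1.0, -0.008, 0.001], [-0.008, 1.0, -0.0], [-0.001, -0.0, -1.0]]
wrist_force: [0.1, -0.4, 0.7]
gripper_width: 0.171
gripper_force: 0.0
```

Call:
step_arm --targets "-3 1 0 0; -2.5 1 0 0; -0.5 0.2 3 0; 0 0 3 0; 0 0 2 0; 0 0 0 0"

```text
time_s: 1.75
tcp_pos: [0.4804, -0.3068, 0.1375]
ee_rot: [[-1.0, -0.005, -0.009], [-0.005, 1.0, 0.004], [0.009, 0.004, -1.0]]
wrist_force: [0.2, 0.1, -0.3]
gripper_width: 0.002
gripper_force: 0.0
```

```bash
python3 - <<'E'
from h import *
s=sense();c=cams.capture("wrist");cv2.imwrite("pics/w1.png",c["frame"]);print(s["tcp_pos"],s["wrist_force"])
E
```

```text
[ 0.48037582 -0.30680301  0.13752829] [ 0.23738945  0.09233552 -0.31143137]
```

View pics/w1.png

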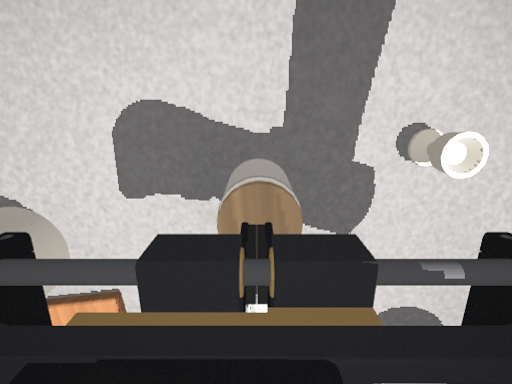

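The wrist view shows the lid (centre near column 259, row 210) just under the closed fingers at column 256. It is centred in y. Next I press.

Call:
step_arm --targets "-0.5 0 1 0; 0 0 1 0; 0 0 0.7 0; 0 0 0.5 0; 0 0 0.4 0; 0 0 0.3 0; 0 0 0 0"

```text
time_s: 2.38
tcp_pos: [0.4883, -0.3085, 0.1035]
ee_rot: [[-1.0, -0.005, 0.0], [-0.005, 1.0, -0.0], [-0.0, -0.0, -1.0]]
wrist_force: [-1.2, -0.3, -0.1]
gripper_width: 0.002
gripper_force: 0.0
```

Call:
step_arm --targets "0.2 0 0.3 0; 0 0 0.3 0; 0 0 0.2 0; 0 0 0 0"

```text
time_s: 2.72
tcp_pos: [0.4884, -0.3089, 0.0984]
ee_rot: [[-1.0, -0.007, 0.005], [-0.007, 1.0, -0.002], [-0.005, -0.002, -1.0]]
wrist_force: [-0.1, 3.9, 9.7]
gripper_width: 0.0
gripper_force: 5.1
```

Call:
step_arm --targets "0 0 0.2 0; 0 0 0.2 0; 0 0 0 0; 0 0 0 0"

```text
time_s: 3.05
tcp_pos: [0.489, -0.3096, 0.0983]
ee_rot: [[-1.0, -0.008, 0.007], [-0.008, 1.0, -0.005], [-0.007, -0.005, -1.0]]
wrist_force: [-3.7, 6.9, 27.0]
gripper_width: 0.004
gripper_force: 13.5
```

Call:
step_arm --targets "0 0 -2 0; 0.2 0.2 -2.5 0; 0 0 0 0; 0 0 0 0; 0 0 0 0; 0 0 0 0" --claw 8.7

```text
time_s: 3.55
tcp_pos: [0.4835, -0.3062, 0.1354]
ee_rot: [[-1.0, -0.005, -0.002], [-0.005, 1.0, 0.001], [0.002, 0.001, -1.0]]
wrist_force: [-0.1, 0.9, -0.5]
gripper_width: 0.374
gripper_force: 0.0
```

```bash
python3 - <<'E'
from h import *
s=sense();t=cams.capture("top");c=cams.capture("wrist");cv2.imwrite("pics/w2.png",c["frame"]);print(s["tcp_pos"],s["wrist_force"],s["gripper_width"])
E
```

```text
[ 0.48351564 -0.3062037   0.1354431 ] [-0.05500245  0.93980756 -0.50660176] 0.374162795747221
```

View pics/w2.png

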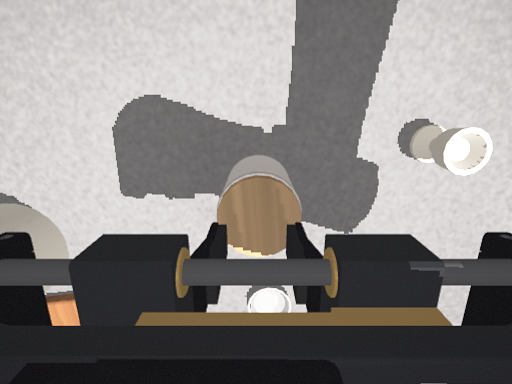

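The lid is flush now, centred at about (259,213) between the opening fingers. I'll descend once they are fully open, then grip.

Call:
step_arm --targets "0.1 0.1 0 0; 0 0 0 0; 0 0 0 0; 0 0 0 0; 0 0 0 0; 0 0 0 0; 0 0 2 0; 0 0 3 0; 0 0 2.5 0; 0 0 1.2 0; 0 0 0 0; 0 0 0 0"

```text
time_s: 4.65
tcp_pos: [0.4832, -0.3056, 0.0493]
ee_rot: [[-1.0, -0.006, -0.001], [-0.006, 1.0, -0.0], [0.001, -0.0, -1.0]]
wrist_force: [0.5, 0.0, -0.0]
gripper_width: 1.002
gripper_force: 0.0
```

Call:
step_arm --targets "0 0 0 0; 0 0 0 0; 0 0 0 0; 0 0 0 0; 0 0 0 0; 0 0 0 0; 0 0 0 0; 0 0 0 0" --claw 5.5

```text
time_s: 5.32
tcp_pos: [0.4837, -0.3055, 0.0505]
ee_rot: [[-1.0, -0.006, 0.001], [-0.006, 1.0, -0.0], [-0.001, -0.0, -1.0]]
wrist_force: [-0.4, 2.2, 6.0]
gripper_width: 0.743
gripper_force: 30.0
```

Call:
step_arm --targets "0 0 -0.5 0; 0 0 -1 0; 0 0 -1.5 0; 0 0 -1 0; 0 0 -0.5 0; 0 0 0 0; 0 0 0 0; 0 0 0 0; 0 0 0 0; 0 0 0 0; 0 0 0 0; 0 0 0 0"

```text
time_s: 6.32
tcp_pos: [0.4831, -0.3054, 0.0942]
ee_rot: [[-1.0, -0.005, -0.001], [-0.005, 1.0, 0.0], [0.001, 0.0, -1.0]]
wrist_force: [-0.1, -0.7, -2.9]
gripper_width: 0.744
gripper_force: 29.9
```

Call:
step_arm --targets "0 0 0 0; 0 0 0 0"

```text
time_s: 6.48
tcp_pos: [0.4833, -0.3055, 0.0945]
ee_rot: [[-1.0, -0.005, -0.0], [-0.005, 1.0, 0.0], [0.0, 0.0, -1.0]]
wrist_force: [0.2, -0.3, -3.0]
gripper_width: 0.739
gripper_force: 29.9
```

Call:
step_arm --targets "0 0 0 0; 0 0 0 0"

```text
time_s: 6.65
tcp_pos: [0.4833, -0.3055, 0.0946]
ee_rot: [[-1.0, -0.005, 0.0], [-0.005, 1.0, -0.0], [-0.0, -0.0, -1.0]]
wrist_force: [-0.3, 0.1, -2.2]
gripper_width: 0.747
gripper_force: 29.9
```

```bash
python3 - <<'E'
from h import *
f=[];e=[]
for i in range(8):
    cams.capture("wrist");s=sense();f.append(s["wrist_force"]);e.append(s["effort"][1:3])
print(np.mean(f,0),np.std(f,0),np.mean(e,0))
E
```

```text
[-0.34493626 -0.18732931 -2.94852006] [0.4214081  0.42350218 0.35311528] [-38.5997647   16.03039719]
```

R weighs about 2.95 N. I'll set it down.

Call:
step_arm --targets "0 0 1 0; 0 0 1.5 0; 0 0 1 0; 0 0 0.5 0; 0 0 0.2 0; 0 0 0.1 0; 0 0 0.1 0; 0 0 0 0; 0 0 0 0"

```text
time_s: 7.8
tcp_pos: [0.4836, -0.3056, 0.051]
ee_rot: [[-1.0, -0.005, 0.001], [-0.005, 1.0, -0.0], [-0.001, -0.0, -1.0]]
wrist_force: [0.6, 0.5, -1.8]
gripper_width: 0.744
gripper_force: 29.9
```

Nearly bearing: -1.8 N against -2.95 N hanging. I'll lower a touch more.

Call:
step_arm --targets "0 0 0.1 0; 0 0 0 0; 0 0 0 0"

```text
time_s: 8.05
tcp_pos: [0.4838, -0.3057, 0.0505]
ee_rot: [[-1.0, -0.006, 0.001], [-0.006, 1.0, -0.001], [-0.001, -0.001, -1.0]]
wrist_force: [-1.8, 0.7, 2.8]
gripper_width: 0.745
gripper_force: 30.0
```

Call:
step_arm --targets "0 0 0 0; 0 0 0 0; 0 0 0 0; 0 0 0 0; 0 0 0 0; 0 0 -1 0; 0 0 -2.5 0; 0 0 -3 0; 0 0 -3 0; 0 0 -1 0; 0 0 0 0" --claw 8.7

```text
time_s: 8.97
tcp_pos: [0.4853, -0.3063, 0.1589]
ee_rot: [[-1.0, -0.006, 0.008], [-0.006, 1.0, -0.003], [-0.008, -0.003, -1.0]]
wrist_force: [0.2, -0.1, -0.3]
gripper_width: 1.002
gripper_force: 0.0
```

Call:
step_arm --targets "0 2 0 0; 0.2 3.5 0 0; 0.2 3.5 0 0; 0.2 3.5 0 0; 0.2 3.5 0 0; 0.2 3.5 0 0; 0.2 3.5 0 0; 0.3 3.5 0 0; 0.3 3.5 0 0; 0.3 3 0 0; 0.3 1.3 0 0; 0 0 0 0" --claw 0

```text
time_s: 9.97
tcp_pos: [0.4563, 0.0394, 0.1537]
ee_rot: [[-1.0, -0.009, -0.002], [-0.009, 1.0, -0.0], [0.002, -0.0, -1.0]]
wrist_force: [0.0, -0.3, 0.1]
gripper_width: 0.173
gripper_force: 0.0
```

Call:
step_arm --targets "-0.4 0.1 0 0; 0 0 2 0; 0 0 1.5 0; 0 0 0.8 0; 0 0 0.5 0; 0 0 0.3 0; 0 0 0.3 0; 0 0 0 0"

```text
time_s: 10.63
tcp_pos: [0.4613, 0.0377, 0.1006]
ee_rot: [[-1.0, -0.005, -0.0], [-0.005, 1.0, -0.0], [0.0, -0.0, -1.0]]
wrist_force: [0.2, -0.3, 1.1]
gripper_width: 0.004
gripper_force: 0.0
```

Call:
step_arm --targets "0 0 0.2 0; 0 0 0.2 0; 0 0 0.2 0; 0 0 0.2 0; 0 0 0 0; 0 0 0 0"

```text
time_s: 11.13
tcp_pos: [0.4629, 0.038, 0.0982]
ee_rot: [[-1.0, -0.008, 0.004], [-0.008, 1.0, -0.001], [-0.004, -0.001, -1.0]]
wrist_force: [-11.6, -1.4, 36.4]
gripper_width: 0.006
gripper_force: 18.5
```

Home at 36 N. Now up, open and look.

Call:
step_arm --targets "0 0 -2 0; 0 0 -2.5 0; 0 0 0 0; 0 0 0 0; 0 0 0 0; 0 0 0 0; 0 0 0 0; 0 0 0 0; 0 0 0 0; 0 0 0 0" --claw 8.7

```text
time_s: 11.97
tcp_pos: [0.4613, 0.0384, 0.1372]
ee_rot: [[-1.0, -0.005, -0.001], [-0.005, 1.0, -0.0], [0.001, -0.0, -1.0]]
wrist_force: [-0.1, 0.6, -0.4]
gripper_width: 0.68
gripper_force: 0.0
```

```bash
cat >> h.py <<'E'
def wlid(name):
    s=sense();c=cams.capture("wrist");cv2.imwrite(name,c["frame"])
    R=s["ee_rot"];T=c["tool_from_camera"]
    d=dict(c);d["eye"]=s["tcp_pos"]+R@T[:3,3];d["rotation"]=R@T[:3,:3]
    m=cv2.inRange(cv2.cvtColor(c["frame"],cv2.COLOR_BGR2HSV),(5,75,60),(25,220,255))
    m[240:]=0;m[:120]=0
    x,y,w,h=cv2.boundingRect(max(cv2.findContours(m,cv2.RETR_EXTERNAL,cv2.CHAIN_APPROX_NONE)[0],key=cv2.contourArea))
    near=plane(d,x+w/2,y,.098) # rear edge (toward robot)
    print(s["tcp_pos"].round(4),(x,y,w,h),"centre~",(near+[.032,0,0]).round(4),plane(d,256,210,.098).round(3))
E
python3 -c "
from h import *
wlid('pics/w3.png')"
```

```text
[0.4613 0.0384 0.1372] (220, 173, 84, 67) centre~ [0.461  0.0415 0.098 ] [0.457 0.037 0.098]
```

View pics/w3.png

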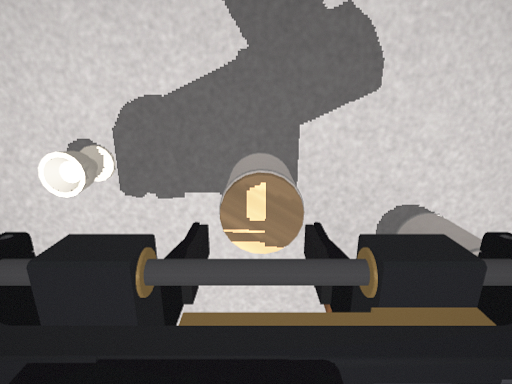

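The lid is flush at (262,213), about 3 mm to +y. I'll shift, descend and grip.

Call:
step_arm --targets "0 0.3 0 0; 0 0 0 0; 0 0 0 0; 0 0 0 0; 0 0 2 0; 0 0 3 0; 0 0 2.5 0; 0 0 1.1 0; 0 0 0 0; 0 0 0 0"

```text
time_s: 12.85
tcp_pos: [0.4614, 0.0413, 0.0514]
ee_rot: [[-1.0, -0.006, -0.001], [-0.006, 1.0, -0.001], [0.001, -0.001, -1.0]]
wrist_force: [-0.1, -0.8, 0.5]
gripper_width: 1.002
gripper_force: 0.0
```

Call:
step_arm --targets "0 0 0 0; 0 0 0 0; 0 0 0 0; 0 0 0 0; 0 0 0 0; 0 0 0 0; 0 0 0 0; 0 0 0 0" --claw 5.5

```text
time_s: 13.52
tcp_pos: [0.462, 0.0418, 0.0524]
ee_rot: [[-1.0, -0.006, 0.002], [-0.006, 1.0, 0.001], [-0.002, 0.001, -1.0]]
wrist_force: [-0.4, 1.9, 6.5]
gripper_width: 0.758
gripper_force: 30.0
```

Call:
step_arm --targets "0 0 -0.5 0; 0 0 -1 0; 0 0 -1.5 0; 0 0 -1 0; 0 0 -0.5 0; 0 0 0 0; 0 0 0 0; 0 0 0 0; 0 0 0 0; 0 0 0 0; 0 0 0 0; 0 0 0 0"

```text
time_s: 14.52
tcp_pos: [0.4612, 0.0414, 0.0962]
ee_rot: [[-1.0, -0.005, -0.001], [-0.005, 1.0, -0.0], [0.001, -0.0, -1.0]]
wrist_force: [-0.4, 0.2, -3.9]
gripper_width: 0.756
gripper_force: 30.0
```

```bash
python3 - <<'E'
from h import *
f=[];e=[]
for i in range(8):
    cams.capture("wrist");s=sense();f.append(s["wrist_force"]);e.append(s["effort"][1:3])
print(np.mean(f,0),np.std(f,0),np.mean(e,0),s["tcp_pos"])
E
```

```text
[-0.03266357 -0.08379729 -4.63425118] [0.35705737 0.58599753 0.17044207] [-29.55090143  15.24769619] [0.46138035 0.04143562 0.09657734]
```

M is about 4.63 N. I'll set it down and go to L.

Call:
step_arm --targets "0 0 1 0; 0 0 1.5 0; 0 0 1 0; 0 0 0.5 0; 0 0 0.2 0; 0 0 0.1 0; 0 0 0.1 0; 0 0 0.1 0; 0 0 0 0; 0 0 0 0"

```text
time_s: 15.75
tcp_pos: [0.462, 0.0416, 0.0524]
ee_rot: [[-1.0, -0.006, 0.002], [-0.006, 1.0, 0.001], [-0.002, 0.001, -1.0]]
wrist_force: [-1.0, 0.6, 2.2]
gripper_width: 0.757
gripper_force: 30.0
```

Call:
step_arm --targets "0 0 0 0; 0 0 0 0; 0 0 0 0; 0 0 0 0; 0 0 0 0; 0 0 -1 0; 0 0 -2.5 0; 0 0 -3 0; 0 0 -3 0; 0 0 -1.2 0; 0 0 0 0" --claw 8.7

```text
time_s: 16.67
tcp_pos: [0.4636, 0.0422, 0.1621]
ee_rot: [[-1.0, -0.006, 0.008], [-0.006, 1.0, 0.003], [-0.008, 0.003, -1.0]]
wrist_force: [-0.2, -0.1, 0.2]
gripper_width: 1.0
gripper_force: 0.0
```

Call:
step_arm --targets "-0.5 2 0 0; -1 3 0 0; -1.3 3 0 0; -1.3 3 0 0; -1.3 3 0 0; -0.8 3 0 0; -0.4 1.6 0 0; 0 0 0 0; 0 0 0 0; 0 0 0 0; 0 0 0 0" --claw 0

```text
time_s: 17.58
tcp_pos: [0.5258, 0.2265, 0.1584]
ee_rot: [[-1.0, -0.004, -0.001], [-0.004, 1.0, -0.001], [0.001, -0.001, -1.0]]
wrist_force: [-0.2, -1.0, 0.6]
gripper_width: 0.251
gripper_force: 0.0
```

Call:
step_arm --targets "0 0 0 0; 0 0 1.5 0; 0 0 1.5 0; 0 0 1 0; 0 0 0.6 0; 0 0 0.3 0; 0 0 0.3 0; 0 0 0.3 0; 0 0 0 0; 0 0 0 0"

```text
time_s: 18.42
tcp_pos: [0.5266, 0.2277, 0.1044]
ee_rot: [[-1.0, -0.006, 0.001], [-0.006, 1.0, 0.0], [-0.001, 0.0, -1.0]]
wrist_force: [-1.7, -0.9, 3.9]
gripper_width: 0.003
gripper_force: 1.6
```

Call:
step_arm --targets "0 0 0.2 0; 0 0 0.2 0; 0 0 0.2 0; 0 0 0.2 0; 0 0 0.2 0; 0 0 0 0; 0 0 0 0"

```text
time_s: 19.0
tcp_pos: [0.5275, 0.2279, 0.0985]
ee_rot: [[-1.0, -0.007, 0.004], [-0.007, 1.0, 0.0], [-0.004, 0.0, -1.0]]
wrist_force: [-7.3, -3.3, 22.6]
gripper_width: 0.003
gripper_force: 11.2
```

Call:
step_arm --targets "0 0 0.2 0; 0 0 0 0; 0 0 0 0"

```text
time_s: 19.25
tcp_pos: [0.528, 0.228, 0.0985]
ee_rot: [[-1.0, -0.008, 0.005], [-0.008, 1.0, 0.001], [-0.005, 0.001, -1.0]]
wrist_force: [-10.2, -4.1, 31.8]
gripper_width: 0.003
gripper_force: 15.6
```

Call:
step_arm --targets "0 0 -2 0; 0 0 -2.5 0; 0 0 0 0; 0 0 0 0; 0 0 0 0; 0 0 0 0; 0 0 0 0; 0 0 0 0; 0 0 0 0; 0 0 0 0" --claw 8.7

```text
time_s: 20.08
tcp_pos: [0.5263, 0.2277, 0.1361]
ee_rot: [[-1.0, -0.005, -0.001], [-0.005, 1.0, -0.001], [0.001, -0.001, -1.0]]
wrist_force: [1.0, 0.3, 0.6]
gripper_width: 0.68
gripper_force: 0.0
```

```bash
python3 -c "
from h import *
wlid('pics/w4.png')"
```

```text
[0.5263 0.2277 0.1361] (215, 173, 84, 67) centre~ [0.5258 0.2272 0.098 ] [0.522 0.227 0.098]
```

View pics/w4.png

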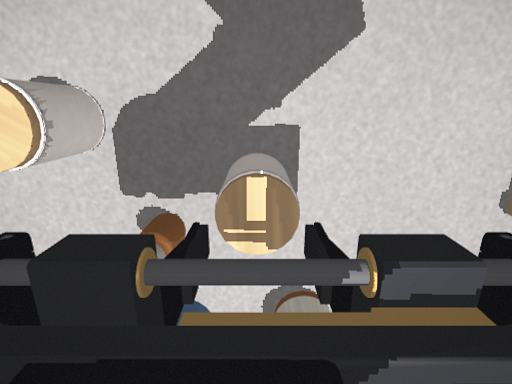

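L's lid is flush and centred at (257,213). The spice jar at (160,235) is clear of the fingers.

Call:
step_arm --targets "0 0 0 0; 0 0 0 0; 0 0 0 0; 0 0 0 0; 0 0 2 0; 0 0 3 0; 0 0 2.5 0; 0 0 1 0; 0 0 0 0; 0 0 0 0"

```text
time_s: 20.97
tcp_pos: [0.5268, 0.2279, 0.0519]
ee_rot: [[-1.0, -0.006, 0.0], [-0.006, 1.0, -0.0], [-0.0, -0.0, -1.0]]
wrist_force: [0.6, 0.3, 1.0]
gripper_width: 0.999
gripper_force: 0.0
```

Call:
step_arm --targets "0 0 0 0; 0 0 0 0; 0 0 0 0; 0 0 0 0; 0 0 0 0; 0 0 0 0; 0 0 0 0; 0 0 0 0" --claw 5.5

```text
time_s: 21.63
tcp_pos: [0.5268, 0.2281, 0.0524]
ee_rot: [[-1.0, -0.006, 0.001], [-0.006, 1.0, 0.001], [-0.001, 0.001, -1.0]]
wrist_force: [-2.1, 0.5, 5.2]
gripper_width: 0.738
gripper_force: 29.8
```

Call:
step_arm --targets "0 0 -0.5 0; 0 0 -1 0; 0 0 -1.5 0; 0 0 -1 0; 0 0 -0.5 0; 0 0 0 0; 0 0 0 0; 0 0 0 0; 0 0 0 0; 0 0 0 0; 0 0 0 0; 0 0 0 0"

```text
time_s: 22.63
tcp_pos: [0.5262, 0.2277, 0.0962]
ee_rot: [[-1.0, -0.005, -0.001], [-0.005, 1.0, -0.0], [0.001, -0.0, -1.0]]
wrist_force: [-0.0, 0.1, -1.0]
gripper_width: 0.735
gripper_force: 29.8
```

```bash
python3 - <<'E'
from h import *
f=[];e=[]
for i in range(8):
    cams.capture("wrist");s=sense();f.append(s["wrist_force"]);e.append(s["effort"][1:3])
print(np.mean(f,0),np.std(f,0),np.mean(e,0),s["tcp_pos"])
E
```

```text
[ 0.15053682 -0.17658189 -1.59977223] [0.41960407 0.54746695 0.34230848] [-38.14831451  15.78720823] [0.52637151 0.22777555 0.09655102]
```

L is about 1.6 N, so M is the heaviest. I'll set L down and return to M.

Call:
step_arm --targets "0 0 1 0; 0 0 1.5 0; 0 0 1 0; 0 0 0.5 0; 0 0 0.2 0; 0 0 0.1 0; 0 0 0.1 0; 0 0 0.1 0; 0 0 0 0; 0 0 0 0"

```text
time_s: 23.87
tcp_pos: [0.5268, 0.228, 0.0524]
ee_rot: [[-1.0, -0.006, 0.001], [-0.006, 1.0, 0.001], [-0.001, 0.001, -1.0]]
wrist_force: [-1.0, 0.4, 2.5]
gripper_width: 0.74
gripper_force: 29.8
```

Call:
step_arm --targets "0 0 0 0; 0 0 0 0; 0 0 0 0; 0 0 0 0; 0 0 0 0; 0 0 -1 0; 0 0 -2.5 0; 0 0 -3 0; 0 0 -3 0; 0 0 -1.2 0; 0 0 0 0" --claw 8.7

```text
time_s: 24.78
tcp_pos: [0.5285, 0.2291, 0.1635]
ee_rot: [[-1.0, -0.006, 0.008], [-0.006, 1.0, 0.005], [-0.008, 0.005, -1.0]]
wrist_force: [0.5, 0.3, 0.2]
gripper_width: 0.994
gripper_force: 0.0
```

Call:
step_arm --targets "0.4 -1.6 0 0; 1 -3 0 0; 1.3 -3 0 0; 1.3 -3 0 0; 1.3 -3 0 0; 0.8 -3 0 0; 0.5 -2 0 0; 0 0 0 0; 0 0 0 0; 0 0 0 0"

```text
time_s: 25.62
tcp_pos: [0.4612, 0.0413, 0.1581]
ee_rot: [[-1.0, -0.005, -0.001], [-0.005, 1.0, -0.0], [0.001, -0.0, -1.0]]
wrist_force: [0.1, -0.4, 0.1]
gripper_width: 0.998
gripper_force: 0.0
```

```bash
python3 -c "
from h import *
wlid('pics/w5.png')"
```

```text
[0.4612 0.0413 0.1581] (219, 168, 76, 72) centre~ [0.4616 0.0409 0.098 ] [0.465 0.04  0.098]
```

The tool is centred over M. I'll descend 10.6 cm, grip and lift 16 cm.

Call:
step_arm --targets "0 0 2 0; 0 0 3 0; 0 0 2.5 0; 0 0 2 0; 0 0 1.1 0; 0 0 0 0; 0 0 0 0"

```text
time_s: 26.25
tcp_pos: [0.4614, 0.042, 0.052]
ee_rot: [[-1.0, -0.007, -0.002], [-0.007, 1.0, -0.001], [0.002, -0.001, -1.0]]
wrist_force: [0.9, 0.3, -0.7]
gripper_width: 0.997
gripper_force: 0.0
```

Call:
step_arm --targets "0 0 0 0; 0 0 0 0; 0 0 0 0; 0 0 0 0; 0 0 0 0; 0 0 0 0; 0 0 0 0; 0 0 0 0" --claw 5.5

```text
time_s: 26.92
tcp_pos: [0.4618, 0.0416, 0.0533]
ee_rot: [[-1.0, -0.005, 0.001], [-0.005, 1.0, 0.0], [-0.001, 0.0, -1.0]]
wrist_force: [-1.4, 1.3, 6.1]
gripper_width: 0.759
gripper_force: 30.0
```

Call:
step_arm --targets "0 0 -0.5 0; 0 0 -1 0; 0 0 -2 0; 0 0 -2.5 0; 0 0 -2.5 0; 0 0 -2.5 0; 0 0 -2.5 0; 0 0 -2 0; 0 0 -1 0; 0 0 -0.5 0; 0 0 0 0; 0 0 0 0"

```text
time_s: 27.92
tcp_pos: [0.4602, 0.0412, 0.2211]
ee_rot: [[-1.0, -0.005, -0.003], [-0.005, 1.0, -0.0], [0.003, -0.0, -1.0]]
wrist_force: [-0.7, 0.3, -5.6]
gripper_width: 0.758
gripper_force: 30.0
```

Call:
step_arm --targets "0 0 0 0; 0 0 0 0; 0 0 0 0; 0 0 0 0; 0 0 0 0; 0 0 0 0; 0 0 0 0; 0 0 0 0; 0 0 0 0; 0 0 0 0; 0 0 0 0; 0 0 0 0"

```text
time_s: 28.92
tcp_pos: [0.4614, 0.0414, 0.2226]
ee_rot: [[-1.0, -0.005, 0.0], [-0.005, 1.0, 0.0], [-0.0, 0.0, -1.0]]
wrist_force: [-0.1, 0.3, -4.2]
gripper_width: 0.756
gripper_force: 30.0
```

```bash
python3 - <<'E'
from h import *
s=sense();print(s["tcp_pos"],s["wrist_force"],s["gripper_force"])
for n in("scene","top"): cv2.imwrite(f"pics/{n}9.png",cams.capture(n)["frame"])
E
```

```text
[0.46137874 0.04141058 0.22261271] [-0.07808534  0.29241917 -4.21156835] 29.999952286698317
```

View pics/scene9.png

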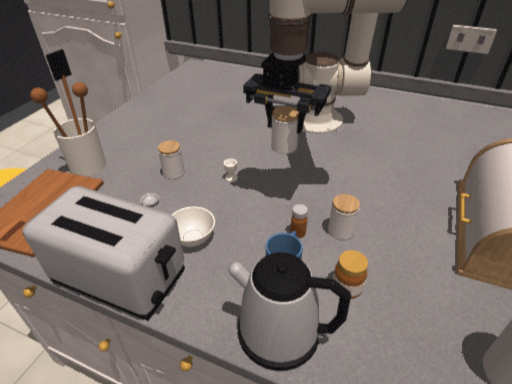

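The middle tin is held upright at about (285,130), its foot roughly 17 cm up. The other two stand at (171,160) and (344,217) with lids home, and everything else is undisturbed.

```bash
python3 -c "
from station import r
print(r.finish_job())"
```

```text
the job is handed in; nothing more can be done
None
```

I pressed all three lids home and hefted each tin. The heaviest is the middle one, at about 4.6 N against about 2.9 N and 1.6 N. I handed the job in with it held upright and still, about 17 cm above where it stood; no verdict came back.

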